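# Refit the splined hand wheel of a rolling mill and zero its dial

### The arm

A 6-joint arm with a two-finger parallel gripper is mounted at the origin on the work surface. World frame = base frame: x ahead of the robot, y to its left, z up, the work surface at z = 0. Lengths are in m, angles in rad, forces in N, time in s.
With the tool pointing down it reaches from about 0.2 to 0.875 m from the base axis. Payload 3.4 kg.
Tool frame: the origin (TCP) lies midway between the tips of the shut fingers; the grasp point (between the pads) lies 19 mm behind it (ctrl.grip_depth is the distance from the TCP to the grasp point, in m); z points along the fingers, y is the line along which they close (so a half turn about z gives the same grasp; the last joint's range is limited). The gripper opens to 94 mm and grips with 3 to 60 N. Pads are 16 mm wide; open, the fingers measure 119 mm over their backs; the gripper's body (75 mm by 177 mm) begins 78 mm behind the grasp point.
Start: joints at [1.211, 0.276, 1.505, -0, 1.361, -0.121], TCP at [0.136, 0.559, 0.205] pointing down, gripper open.
Joint ranges: [-2.89, 2.89], [-0.75, 2.08], [0.22, 2.7], [-1.18, 4.32], [0.11, 2.71], [-2.7, 2.7]. Speed limits (rad/s): [2.57, 2.57, 3.14, 3.14, 3.14, 3.14].

### API

Orientations are given as a 3x3 rotation matrix whose columns are the frame's x, y, z axes.
In Python, from station import ctrl gives the robot as it stands. Calls block until the motion is done:
- ctrl.goto(position, orientation): joint-space move of the TCP to a pose.
- ctrl.movel(position, rotation=None, feed=0.15, f_stop=None): straight line of the TCP; rotation=None keeps the orientation; feed is the mean speed in m/s. With f_stop (N) it stops when the force on the tool has changed by that much, and returns True; else False.
- ctrl.movej(angles): joint-space move.
- ctrl.release() and ctrl.close(f_grip=None): open the fingers fully, or close them until they stop; f_grip is the grip in N (None keeps the last).
- ctrl.sleep(seconds).
- ctrl.solve_ik(position, orientation): joint angles nearest the present ones, or None.
- ctrl.grab_frame(name): name is "scene" or "side" or "wrist"; returns a dict with "image" (400x640x3 uint8, red, green, blue), "K" (3x3 intrinsics, pixels), "dist_coeffs" ([k1, k2, p1, p2, k3] as OpenCV has them; the pictures are not rectified), "R" (3x3) and "t" (3): a world point X has camera coordinates R X + t. Camera axes: x right, y down, z forward; pixel columns grow to the right and rows downward; lengths in m; the calibration is good to about 2 mm. A picture is of the moment at which its call begins. There is no depth.
A pose or a line that the arm cannot do raises ctrl.MotionError and nothing moves.
- ctrl.job_done(): hands the job in; it is judged then, once.
Readings, each from a call of its own:
- ctrl.read_time(): time.
- ctrl.read_qpos(): joint angles.
- ctrl.read_joint_vel(): joint speeds.
- ctrl.read_joint_torque(): joint torques, N m.
- ctrl.read_position(): TCP position.
- ctrl.read_orientation(): TCP orientation.
- ctrl.read_force(): force on the tool from outside, world axes, zero at the start.
- ctrl.read_ft_torque(): the same for the moment, N m.
- ctrl.read_gripper_width(): finger opening in m.
- ctrl.read_gripper_force(): force on a finger pad.
Only numpy, scipy, OpenCV 4.12 (cv2) and the standard library are available. Lean on these libraries where they do the work, as an engineer would, in place of code of your own. Each camera call takes 0.05 s, during which the arm holds its last target. There are 200 camera calls.

### The job

Take the mill's hand wheel out of the grey parts tray and fit it upright on the splined spindle on top of the rolling mill: rock it under light pressure, never forcing it, until the teeth mesh, and push it fully home on the collar. Turn it so that the dial's red zero mark ends up at the brass pointer, and let go; leave everything else on the bench where it is.

Things in the scene. Friction and masses are not known exactly. Their poses are not given: they have to be found in the camera images.
- wheel: Loose hand wheel (0.25 to 0.5 kg) lying flat in the tray, bore upright. Steel hub: a round sleeve 44 mm in diameter, 46 mm high, open right through. Black rim 85 mm across and three spokes, 4.5 to 13.5 mm above the underside. Origin: centre of the hub's underside; z up along the bore. How its teeth lie about z is not marked: no given relation to its x.
- wheel_grip (a point): Point on the hub's axis 40 mm above its underside. The hub stands free above the rim (from 13.5 mm up) and can be gripped here from above across its 44 mm, at any yaw.
- wheel_teeth (a point): Point on the hub's axis 2 mm above its underside: lower end of the six evenly spaced internal teeth (60 degree pitch), 4.8 mm wide, 20 mm long, standing in from the 34.6 mm bore to a 24 mm inner circle.
- mill: Rolling mill bolted to the bench: green-blue cast frame 130 x 176 mm, gear case top at 160 mm, short crank on its +y side (to 136 mm out, lower than the case). On the case a black dial 100 mm across, top at 168 mm, then a collar 42 mm across, top at 176 mm, then the upright splined spindle, all one turning piece. Origin: on the bench under the spindle's axis; z up, -x is its front.
- seat (a point): Point on the spindle's axis at the collar's top, 176 mm above the bench; does not turn. The wheel is fully home when its origin lies here. Spindle core 21.4 mm in diameter with six evenly spaced upright teeth, 6 mm wide, 32 mm over the tips, flat-topped. In mesh each flank has about 0.9 mm play, so the wheel slides down only within about 4 degrees of the right angle.
- teeth_top (a point): Point on the spindle's axis at the flat tops of its teeth, 18 mm above the seat; does not turn. The core goes on above as a pilot nose, straight for 3 mm, then tapering to 13 mm diameter 11 mm up. Out of mesh the wheel rests here, its origin 16 mm above the seat. Teeth caught by their edges drag the spindle round. They have no given relation to the zero mark: the angle is found by feel or sight.
- zero_mark (a point): Outer end of the red zero mark on the black dial, 48 mm from the axis, turning with the spindle. At the start 0.6 to 1.4 rad anticlockwise (from above) of the pointer: turn the spindle clockwise by that much. It turns against about 0.18 N m friction, stays where left, no stop near. The white ticks every 15 degrees are thinner.
- pointer (a point): Tip of the fixed brass pointer at the dial's front (-x of the mill), 48 mm from the axis, 168 mm above the bench: the zero mark must come here. The pointer block is 8 x 12 mm, 54 to 62 mm out from the axis, its top 177 mm above the bench.
- tray: Grey parts tray, fixed, 160 (x) by 220 (y) mm, floor top at 5 mm, walls 13 mm high and 4 mm thick. Origin: centre of its underside.
- gear: Bystander, leave it: small spare brass spur gear, 35 mm across, 12 mm thick, lying flat in the tray beside the wheel. Origin: centre of its underside.
- bench_block: Bystander, leave it: bare steel bench block, 75 x 75 x 22 mm. Origin: centre of its underside.
- hammer: Bystander, leave it: hammer lying down, 240 mm long. Origin: centre of its underside.
- brush: Bystander, leave it: bench brush lying down, 190 mm long. Origin: centre of its underside.
- caliper: Bystander, leave it: digital caliper lying down, 200 mm long, 14 mm high. Origin: centre of its underside.
- polish_tin: Bystander, leave it: brass-coloured round tin, 68 mm across, 45 mm high. Origin: centre of its underside.
- burr_block: Bystander, leave it: wooden block 70 x 110 x 62 mm full of upright burrs, 100 mm high in all. Origin: centre of its underside.
- file_jar: Bystander, leave it: glass jar 68 mm across with needle files standing in it, 160 mm high in all. Origin: centre of its underside.

How it is judged:
By the outcome, as a careful person would: the job done as asked, in the order asked, and still so for the second after the job is handed in, with the robot touching nothing.
It also fails if it takes over 64 s, if anything falls off the work surface, if the arm or the gripper's body presses on something with over 40 N, if the wrist force passes 120 N, or if a joint passes its speed limit or range.

## Working session

There is one attempt and no reset: what is moved stays moved. The work goes in short steps, each a Python script; the robot and the scene stay as the last script left them, time stands still between calls to the robot, and variables do not carry over. Pictures are saved under pics/ and viewed, at most 10 in all, crops included, and the job is handed in when it is done.

```bash
mkdir -p pics; ls; python3 - <<'E'
from station import ctrl
import cv2,numpy as np
a=ctrl.grab_frame("scene");b=ctrl.grab_frame("side")
for n,f in(("scene",a),("side",b)):
    cv2.imwrite(f"pics/{n}0.png",f["image"][:,:,::-1]); print(n,f["K"].round(1).tolist(),f["dist_coeffs"],f["R"].round(3).tolist(),f["t"].round(3))
print(ctrl.read_time(),ctrl.grip_depth)
E
```

```text
pics
scene [[470.3, 0.0, 328.4], [0.0, 470.3, 195.4], [0.0, 0.0, 1.0]] [0.00716978 0.         0.         0.         0.        ] [[0.244, 0.97, 0.016], [0.761, -0.182, -0.622], [-0.601, 0.164, -0.782]] [-0.123 -0.355  1.772]
side [[406.3, 0.0, 320.3], [0.0, 406.3, 207.3], [0.0, 0.0, 1.0]] [-0.04659329  0.          0.          0.          0.        ] [[0.898, -0.439, -0.002], [-0.309, -0.63, -0.713], [0.312, 0.641, -0.701]] [-0.55   0.281  1.222]
0.1 0.0188
```

View pics/scene0.png

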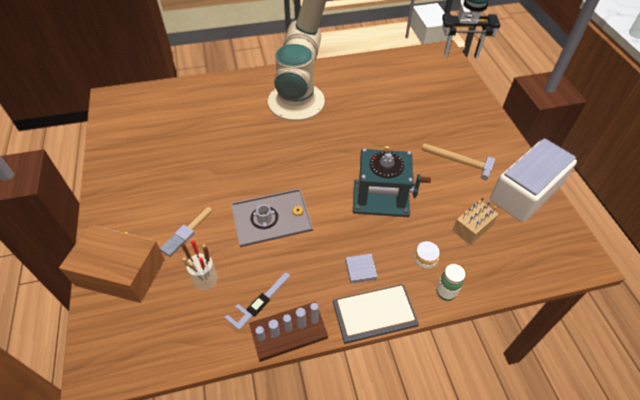

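View pics/side0.png

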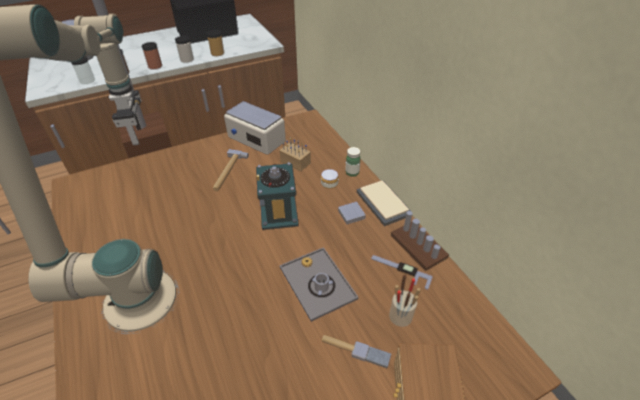

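Scene picture: wheel hub at about (264,210), spindle tip at (388,155), and the gear at (298,210). In the side picture the hub top is at (321,275) and the spindle tip at (275,167). Next I'll locate them roughly and find the wrist camera's offset.

```bash
cat > h.py <<'E'
from station import ctrl
import cv2,numpy as np
def ray(f,uv):
    p=cv2.undistortPoints(np.array([[uv]],float),f["K"],f["dist_coeffs"])[0,0]
    R,t=np.array(f["R"]),np.array(f["t"]); d=R.T@np.array([p[0],p[1],1]); return -R.T@t,d/np.linalg.norm(d)
def plane(f,uv,z):
    c,d=ray(f,uv); return c+d*(z-c[2])/d[2]
def proj(f,X):
    return cv2.projectPoints(np.array(X,float).reshape(-1,3),cv2.Rodrigues(np.array(f["R"]))[0],np.array(f["t"]),f["K"],f["dist_coeffs"])[0][:,0]
def tri(f,a,g,b):
    c,d=ray(f,a);e,h=ray(g,b);s=np.linalg.lstsq(np.c_[d,-h],e-c,rcond=None)[0]
    p,q=c+s[0]*d,e+s[1]*h; return (p+q)/2,np.linalg.norm(p-q)
def down(yaw):  # tool z down, tool x at yaw
    c,s=np.cos(yaw),np.sin(yaw); return np.array([[c,s,0],[s,-c,0],[0,0,-1.]])
def save(f,n,scale=1,crop=None):
    im=f["image"][:,:,::-1]
    if crop: im=im[crop[1]:crop[3],crop[0]:crop[2]]
    cv2.imwrite(f"pics/{n}.png",cv2.resize(im,None,fx=scale,fy=scale,interpolation=cv2.INTER_CUBIC))
E
python3 - <<'E'
from h import *
a=ctrl.grab_frame("scene");b=ctrl.grab_frame("side");w=ctrl.grab_frame("wrist")
print(tri(a,(264,210),b,(321,275)),plane(a,(264,210),.051),plane(b,(321,275),.051))
print(tri(a,(388,155),b,(275,167)),plane(a,(388,155),.205),plane(b,(275,167),.205))
Rt=ctrl.read_orientation();p=ctrl.read_position()
c=-w["R"].T@w["t"]
print("cam in tool",Rt.T@(c-p),"axes",(Rt.T@w["R"].T).round(3).tolist(),w["K"][0,0],w["dist_coeffs"]); print(Rt.round(3).tolist())
E
```

```text
(array([ 0.51973498, -0.19820504,  0.05641278]), np.float64(0.0048877610968382935)) [ 0.51745195 -0.20002386  0.051     ] [ 0.52062905 -0.19211205  0.051     ]
(array([0.52611976, 0.16425145, 0.20756211]), np.float64(0.001151767080859962)) [0.52443381 0.16478656 0.205     ] [0.52701026 0.16812251 0.205     ]
cam in tool [ 0.07769402  0.00042924 -0.1792791 ] axes [[0.0, -0.964, -0.266], [1.0, -0.0, 0.001], [-0.001, -0.266, 0.964]] 292.7135889607638 [-0.04447899  0.          0.          0.          0.        ]
[[-0.972, 0.237, -0.0], [0.237, 0.972, -0.001], [0.0, -0.001, -1.0]]
```

```bash
python3 - <<'E'
from h import *
import pickle
def look(xy,z,yaw,n):
    ctrl.goto([xy[0]-.078*np.cos(yaw),xy[1]-.078*np.sin(yaw),z],down(yaw)); ctrl.sleep(.3)
    f=ctrl.grab_frame("wrist"); pickle.dump(f,open(n+".pkl","wb")); return f
f=look((.526,.165),.245,1.9,"mill"); u=proj(f,[.526,.165,.2])[0].astype(int);print(u,ctrl.read_time())
save(f,"mill",5,(max(u[0]-80,0),max(u[1]-60,0),u[0]+80,u[1]+60))
f=look((.519,-.197),.10,1.2,"wheel"); u=proj(f,[.519,-.197,.04])[0].astype(int);print(u,ctrl.read_time())
save(f,"wheel",5,(max(u[0]-80,0),max(u[1]-60,0),u[0]+80,u[1]+60))
E
```

```text
[322 119] 2.8417
[323 119] 4.65
```

View pics/mill.png

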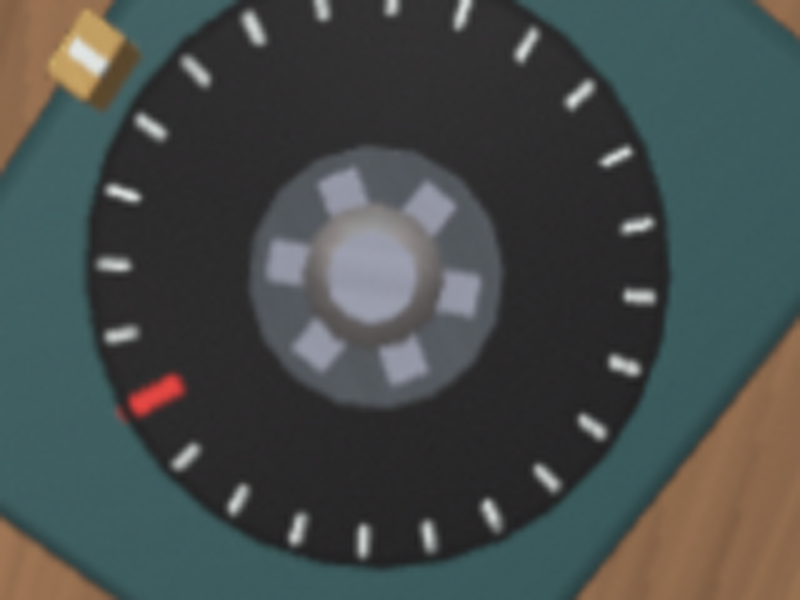

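View pics/wheel.png

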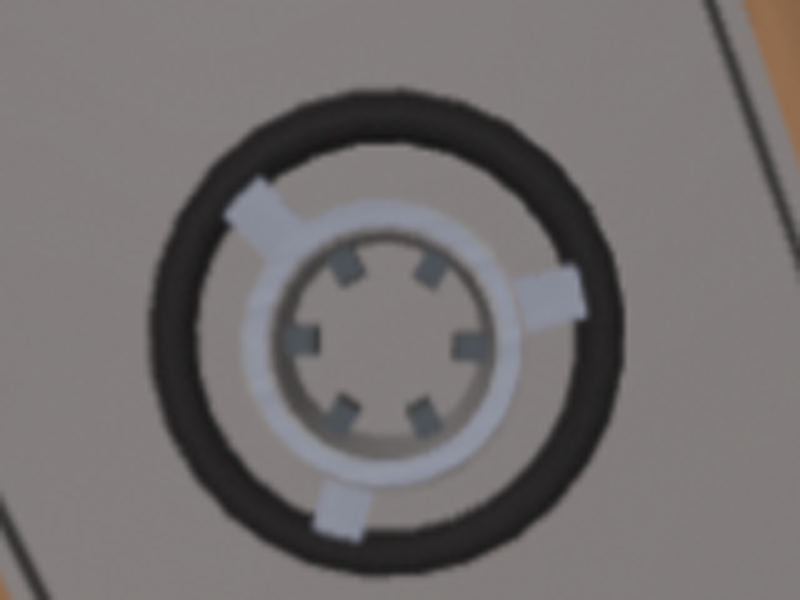

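The mill picture shows the red mark at crop px (157,396), the pointer at (88,56), and six spindle teeth about (373,275). The wheel picture shows six bore teeth about (386,342), with the hub top ring centred at (381,343). Next I'll convert these to positions and check the sizes.

```bash
python3 - <<'E'
from h import *
import pickle
def pts(f,off,P,z): return np.array([plane(f,(p[0]/5+off[0]-.4,p[1]/5+off[1]-.4),z) for p in P])[:,:2]
def phase(P,c=None):
    c=P.mean(0) if c is None else c; d=P-c; a=np.arctan2(d[:,1],d[:,0]); z=np.exp(6j*a)
    ph=np.angle(z.mean())/6; print("c",c.round(4),"r",np.hypot(*d.T).round(4),"phase deg",np.degrees(ph).round(2),"res",np.degrees(np.angle(z*np.exp(-6j*ph))/6).round(1)); return c,ph
f=pickle.load(open("mill.pkl","rb"));o=(242,59)
c,ps=phase(pts(f,o,[(343,191),(430,209),(459,293),(404,361),(319,345),(288,261)],.194))
print("tip",pts(f,o,[(373,278)],.205)); 
im=f["image"].astype(int); m=((im[:,:,0]>150)&(im[:,:,1]<110)&(im[:,:,2]<110)); ys,xs=np.nonzero(m); print("red n",m.sum(),xs.mean(),ys.mean())
# dial centre from ellipse of tick extents, dial plane
red=plane(f,(xs.mean(),ys.mean()),.168)[:2]; ptr=pts(f,o,[(88,56)],.177)[0]
rim=pts(f,o,[(392,6),(640,297),(364,541),(114,265)],.168);print("dial c",rim.mean(0))
for n,p in(("red",red),("ptr",ptr)): d=p-c;print(n,p.round(4),np.hypot(*d).round(4),np.degrees(np.arctan2(d[1],d[0])).round(2))
f=pickle.load(open("wheel.pkl","rb"));o=(243,59)
phase(pts(f,o,[(346,266),(430,268),(468,347),(424,418),(344,413),(304,340)],.027))
print("hub",pts(f,o,[(381,343)],.051),"rim",pts(f,o,[(387,332)],.0185), pts(f,o,[(151,332),(624,332)],.014))
E
```

```text
c [0.5202 0.167 ] r [0.0133 0.0131 0.0132 0.0133 0.0131 0.0132] phase deg 8.73 res [ 0.2 -0.4  0.   0.3  0.1 -0.3]
tip [[0.52042817 0.16677094]]
red n 41 272.4878048780488 137.5609756097561
dial c [0.52047268 0.16661226]
red [0.4901 0.1365] 0.0429 -134.66
ptr [0.4663 0.1847] 0.0568 161.82
c [ 0.5141 -0.202 ] r [0.0141 0.0142 0.0138 0.0141 0.0137 0.0138] phase deg -23.22 res [ 0.1  0.8 -1.  -0.8  0.5  0.3]
hub [[ 0.51376601 -0.20131105]] rim [[ 0.51472828 -0.2006301 ]] [[ 0.4757916  -0.18556178]
 [ 0.55374519 -0.2157625 ]]
```

Everything agrees: the red mark is 63.5° (1.11 rad) anticlockwise of the pointer, and the tooth and mark radii are right. The wheel needs a −28° turn to mesh. Next I'll grip it, lift it, bring it over the spindle and lower it with a light force stop.

```bash
python3 - <<'E'
from h import *
y=np.radians(120); R=down(y); w=np.array([.514,-.2015])
ctrl.goto([*w,.10],R); ctrl.movel([*w,.0262],feed=.08)
ctrl.close(45); print("grip",ctrl.read_gripper_width(),ctrl.read_gripper_force(),ctrl.read_position())
ctrl.movel([*w,.285],feed=.2); print(ctrl.read_gripper_width(),ctrl.read_force())
y2=y+np.radians(8.73+23.22-60); s=np.array([.5203,.1668])
ctrl.goto([*s,.275],down(y2)); ctrl.sleep(.3)
f=ctrl.grab_frame("wrist"); save(f,"held")
f0=ctrl.read_force(); print("f0",f0,ctrl.read_time(), ctrl.read_qpos().round(2))
ctrl.movel([*s,.235],feed=.08,f_stop=8)
hit=ctrl.movel([*s,.1972],feed=.02,f_stop=6)
print(hit,ctrl.read_position(),ctrl.read_force()-f0,ctrl.read_ft_torque(),ctrl.read_time())
E
```

```text
grip 0.04338503070333518 45.0003658561036 [ 0.51370436 -0.20165027  0.0261836 ]
0.043650994660929525 [ 0.2978919  -0.46144235 -3.99265191]
f0 [ 0.57290685  1.1846921  -4.46692116] 10.4833 [ 0.18  0.2   1.44 -0.    1.5   0.15]
True [0.52031533 0.16675337 0.21410901] [-0.88439697 -1.26962444  9.03106105] [-0.06863627  0.05737872 -0.01440923] 12.225
```

View pics/held.png

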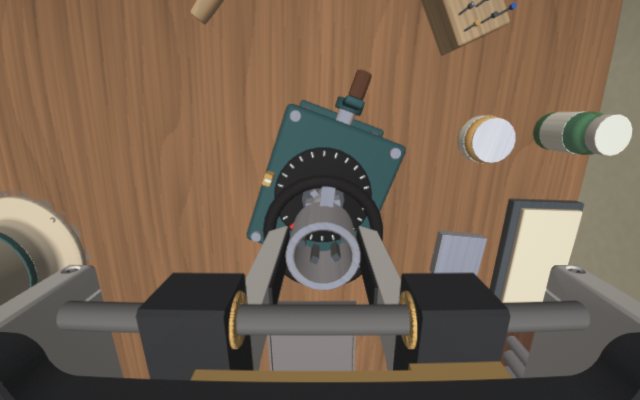

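The held picture shows the wheel square between the fingers (hub ring at (322,255)). It has now stopped on the tooth tops, with the underside about 17 mm above the seat. I'll rock it lightly.

```bash
cat > rock.py <<'E'
from h import *
s=np.array([.5203,.1668]); y2=np.radians(120-28.05); f0=np.array([.573,1.185,-4.467])
def rock(offs,s=s):
    for d in offs:
        ctrl.movel([*s,.2140],rotation=down(y2+np.radians(d)),feed=.02)
        hit=ctrl.movel([*s,.2075],feed=.02,f_stop=5); p=ctrl.read_position()
        print(d,hit,p.round(4),(ctrl.read_force()-f0).round(1),ctrl.read_ft_torque().round(3),round(ctrl.read_time(),2),flush=True)
        if p[2]<.2105: return d
E
python3 - <<'E'
from rock import *
try: print(rock([2,4,-2,-4,6,-6]))
except ctrl.MotionError as e: print(e)
E
```

```text
2 True [0.5205 0.1668 0.2141] [-0.8 -1.6  8.2] [-0.098  0.141  0.057] 12.7
4 True [0.5204 0.1668 0.2141] [-0.8 -0.5  7.8] [-0.119  0.075  0.052] 13.16
-2 True [0.5204 0.1669 0.2141] [-0.7 -1.8  8.4] [-0.013  0.117 -0.017] 13.62
-4 True [0.5204 0.1668 0.2141] [-0.9 -1.6  7.2] [-0.105  0.175 -0.009] 14.08
6 True [0.5205 0.1668 0.2141] [-1.  -1.7  7.4] [-0.057  0.097  0.054] 14.62
-6 True [0.5205 0.1668 0.2141] [-1.2 -1.1  8.4] [-0.068  0.147 -0.048] 15.18
None
```

Rocking didn't drop it, so the likely cause is a lateral offset: the camera calibration is only good to 2 mm. I'll use the held picture to measure the camera bias and the hub offset relative to the tool.

```bash
python3 - <<'E'
from h import *
im=cv2.imread("pics/held.png")
cv2.imwrite("pics/held_c.png",cv2.resize(im[200:300,262:382],None,fx=6,fy=6,interpolation=cv2.INTER_CUBIC))
E
```

```text
(no output)
```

View pics/held_c.png

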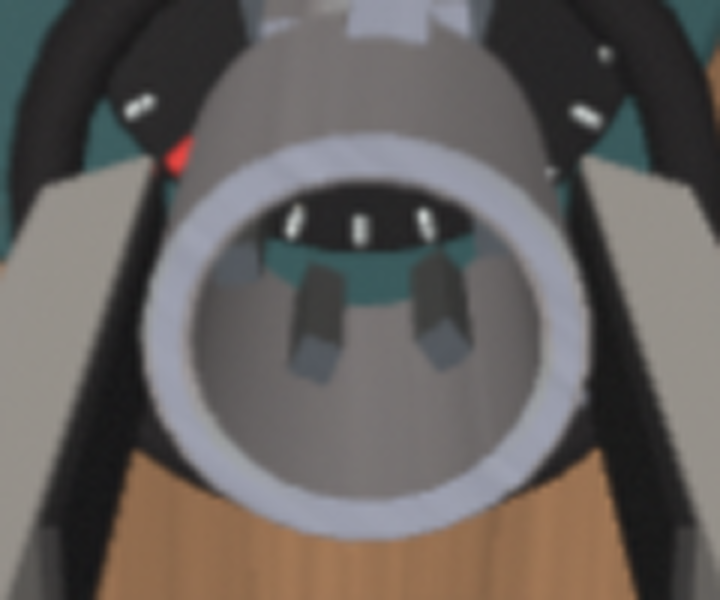

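The crop shows the hub top ring's extremes at x 140–590 and y 132–540, with two tooth ends at (315,362) and (443,343).

```bash
python3 - <<'E'
from h import *
import pickle
g=pickle.load(open("mill.pkl","rb"))
y2=np.radians(91.95);p=np.array([.5203,.1668,.275]);T=down(y2)
ct=np.array([.07769,.00043,-.17928]);A=np.array([[0,-.964,-.266],[1,0,.001],[-.001,-.266,.964]])
Rc=(T@A).T; U,_,V=np.linalg.svd(Rc);Rc=U@V; f=dict(g,R=Rc,t=-Rc@(p+T@ct))
def P(u,v,z): return T.T@(plane(f,(u/6+262-.42,v/6+200-.42),z)-p)
zt=.275-.0212+.046
E=[P(140,335,zt),P(590,335,zt),P(366,132,zt),P(366,540,zt)]
print(np.array(E).round(4)); cx=np.array([(E[2]+E[3])[0]/2,(E[0]+E[1])[1]/2]); print("hub centre in tool",cx)
zz=.275-.0212+.022
for q in((315,362),(443,343)):
    d=P(*q,zz)[:2]-cx; w=T[:2,:2]@d; print(np.hypot(*d),np.degrees(np.arctan2(w[1],w[0]))%60)
# solve e (hub offset tool x), b
T1=down(np.radians(120))[:2,:2]; B=down(1.2)[:2,:2]
w=np.array([.5139,-.2016])-np.array([.5137,-.20165])
# T1^T(w - B b) = (e,0) ; cx = (e,0)+b
M=T1.T@B; r=T1.T@w
Aq=np.zeros((4,3)); Aq[:2,0]=[1,0];Aq[:2,1:]=M;Aq[2:,0]=[1,0];Aq[2:,1:]=np.eye(2)
sol=np.linalg.lstsq(Aq,np.r_[r,cx],rcond=None);print("e,bx,by",sol[0],"resid",Aq@sol[0]-np.r_[r,cx])
b=sol[0][1:]; print("spindle true",np.array([.5203,.1668])-down(1.9)[:2,:2]@b, "e world at mesh",T[:2,0]*sol[0][0])
E
```

```text
[[ 0.001  -0.0213 -0.0248]
 [ 0.001   0.0222 -0.0248]
 [ 0.0218  0.0005 -0.0248]
 [-0.0216  0.0005 -0.0248]]
hub centre in tool [0.00011517 0.00043302]
0.015385269070027028 10.572594636008716
0.0148196893663123 7.959455026903186
e,bx,by [ 0.00027404 -0.00010567  0.00040751] resid [-5.31998990e-05 -2.55148498e-05  5.31998990e-05 -2.55148498e-05]
spindle true [0.51988021 0.16676825] e world at mesh [-9.32476577e-06  2.73878679e-04]
```

The bias is only about 0.4 mm and the tooth phase agrees. I'll correct the centre and probe a few small lateral shifts with gentle rocking.

```bash
python3 - <<'E'
from rock import *
for dx,dy in((-.0006,-.0003),(-.001,-.0003),(-.0006,.0004),(-.0006,-.001)):
    print("s",dx,dy); r=rock([0,2.5,-2.5],s+np.array([dx,dy]))
    if r is not None: print("MESH",r); break
E
```

```text
s -0.0006 -0.0003
0 True [0.5201 0.1667 0.2142] [-2.2 -2.   8.5] [-0.101  0.142  0.073] 15.65
2.5 True [0.52   0.1666 0.2141] [-1.3 -0.9  7.9] [-0.082  0.098  0.035] 16.11
-2.5 True [0.5197 0.1666 0.2141] [-1.3 -1.6  8.9] [-0.074  0.106 -0.102] 16.57
s -0.001 -0.0003
0 True [0.5197 0.1665 0.2141] [-1.5 -0.8  8.3] [-0.077  0.122  0.041] 17.02
2.5 True [0.5196 0.1665 0.2141] [-1.7 -0.7  8.3] [-0.065  0.092  0.022] 17.48
-2.5 True [0.5193 0.1668 0.2141] [-0.6 -1.5  7.5] [-0.077  0.13  -0.019] 17.94
s -0.0006 0.0004
0 True [0.5194 0.1668 0.2141] [-1.2 -0.8  8.2] [-0.124  0.121  0.017] 18.4
2.5 True [0.5194 0.1668 0.2141] [-0.7 -1.3  8. ] [-0.109  0.105  0.043] 18.86
-2.5 True [0.5194 0.167  0.2141] [-1.4 -2.2  8.5] [-0.056  0.111 -0.007] 19.32
s -0.0006 -0.001
0 True [0.5195 0.1666 0.2141] [-1.1 -1.   8.4] [-0.044  0.111  0.004] 19.77
2.5 True [0.5197 0.1664 0.2141] [ 0.2 -1.3  8.3] [-0.021  0.13   0.022] 20.23
-2.5 True [0.5196 0.1665 0.2141] [-0.5 -0.4  7.3] [-0.051  0.193 -0.063] 20.69
```

The wheel still rests flat on the tooth tops. I'll find the true centre by feel: raise it 1 mm and touch the straight core sideways in ±x and ±y.

```bash
python3 - <<'E'
from rock import *
c=np.array([.5197,.1666]); z=.2155
R=down(y2)
for k in range(2):
  for ax in(0,1):
    r=[]
    for sg in(1,-1):
        ctrl.movel([*c,z],rotation=R,feed=.02); ctrl.sleep(.1)
        fa=ctrl.read_force()
        t=c.copy(); t[ax]+=sg*.004
        h=ctrl.movel([*t,z],feed=.008,f_stop=3.5); p=ctrl.read_position(); r.append(p[ax])
        print(ax,sg,h,p.round(5),(ctrl.read_force()-fa).round(1),(fa-f0).round(1))
    c[ax]=np.mean(r)
  print("centre",c,ctrl.read_time())
  if k==0 and abs(c-[.5197,.1666]).max()<.0005: break
ctrl.movel([*c,z],rotation=R,feed=.02)
E
```

```text
0 1 True [0.52103 0.16645 0.21415] [-2.5 -1.6  7.2] [1.  0.3 0.7]
0 -1 True [0.51898 0.16683 0.21449] [ 1.9 -1.3  0.7] [-0.6  0.1  0.8]
1 1 True [0.51942 0.16875 0.2142 ] [ 0.7 -1.9  3.7] [0.3 0.1 0.5]
1 -1 True [0.51945 0.16635 0.21419] [1.4 0.9 3.9] [ 0.1 -1.   0.3]
centre [0.52000728 0.16754877] 23.8417
0 1 True [0.52142 0.16733 0.21411] [0.3 0.5 6.9] [-1.4 -1.3  0.6]
0 -1 True [0.51888 0.1675  0.21453] [2.3 0.4 0.9] [-0.6 -1.2  0.3]
1 1 True [0.51965 0.16892 0.2142 ] [ 1.7 -0.6  4. ] [-0.2 -1.6  0.4]
1 -1 True [0.51968 0.1662  0.21431] [2.5 1.4 1.2] [-0.8 -1.1 -0. ]
centre [0.52014928 0.16756415] 27.1333
```

By feel, the centre is at (.5201, .1676), about 0.9 mm off in y. I'll rock there.

```bash
python3 - <<'E'
from rock import *
c=np.array([.5201,.1676])
for d in((0,0),(0,.0004),(0,-.0004)):
    r=rock([0,2,-2],c+d)
    if r is not None: break
print("MESH",r)
E
```

```text
0 True [0.5199 0.1674 0.2141] [-0.8 -1.4  7.9] [-0.062  0.092  0.01 ] 27.91
2 True [0.5206 0.1677 0.2141] [-0.4 -0.9  8.2] [-0.119  0.071  0.063] 28.37
-2 True [0.5203 0.1676 0.2141] [-0.8 -1.4  8.1] [-0.105  0.101 -0.015] 28.82
0 True [0.5202 0.1678 0.2141] [-0.9 -1.   7.7] [-0.084  0.138  0.047] 29.28
2 True [0.5202 0.1679 0.2141] [-0.6 -2.   8.7] [-0.102  0.113  0.038] 29.74
-2 True [0.5202 0.1681 0.2141] [-0.6 -1.9  8.2] [-0.128  0.14  -0.05 ] 30.2
0 True [0.5202 0.1679 0.2141] [-0.6 -0.7  8.8] [-0.089  0.113  0.082] 30.66
2 True [0.5202 0.1676 0.2141] [-0.  -0.8  7.8] [-0.069  0.088 -0.008] 31.12
-2 True [0.5202 0.1673 0.2141] [-0.5 -0.1  7.9] [ 0.001  0.161 -0.061] 31.57
MESH None
```

```bash
python3 - <<'E'
from h import *
import pickle
f=ctrl.grab_frame("wrist"); pickle.dump(f,open("now.pkl","wb")); save(f,"now",4,(235,140,415,290))
im=f["image"].astype(int); m=((im[:,:,0]>140)&(im[:,:,1]<100)&(im[:,:,2]<100)); ys,xs=np.nonzero(m); k=(xs>235)&(xs<415)&(ys>140)&(ys<290); print(k.sum(),xs[k].mean(),ys[k].mean())
print(ctrl.read_position())
E
```

```text
0 nan nan
[0.52023277 0.16730623 0.21412857]<stdin>:4: RuntimeWarning: Mean of empty slice.
  ret = ret.dtype.type(ret / rcount)
```

View pics/now.png

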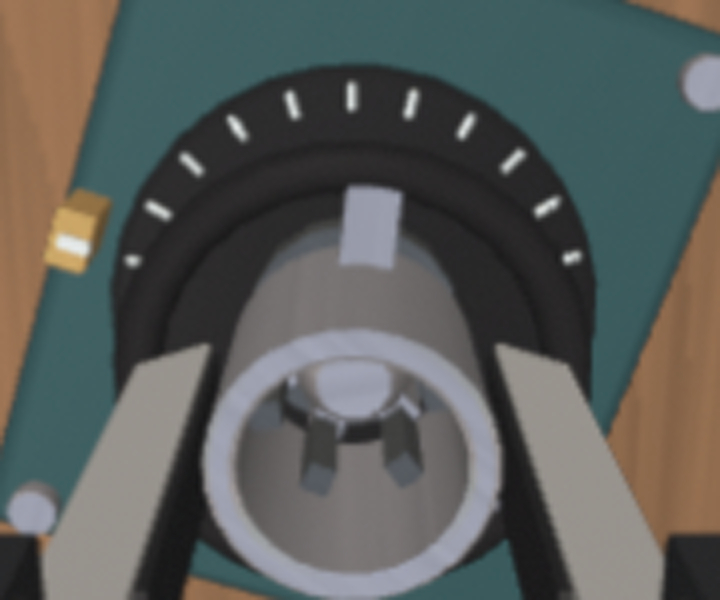

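Through the bore, spindle-tooth faces show beside the wheel teeth at crop (340,430) and (410,405), so the angle is off. I'll read the dial's tick phase to see whether the spindle turned, and the wheel tooth phase too.

```bash
python3 - <<'E'
from h import *
import pickle
f=pickle.load(open("now.pkl","rb"))
Q=lambda u,v,z: plane(f,(u/4+235-.38,v/4+140-.38),z)[:2]
P=np.array([Q(u,v,.168) for u,v in((158,210),(191,164),(237,128),(292,105),(351,97),(412,104),(466,126),(513,160),(547,207))])
A=np.c_[2*P,np.ones(len(P))];s=np.linalg.lstsq(A,(P**2).sum(1),rcond=None)[0];c=s[:2];print("fit c",c,"r",np.sqrt(s[2]+c@c))
for cc in(c,np.array([.5203,.1668])):
    d=P-cc;a=np.degrees(np.arctan2(d[:,1],d[:,0]));print(np.hypot(*d.T).round(4),a.round(1)%15, "mean phase",np.degrees(np.angle(np.exp(24j*np.radians(a)).mean()))/24)
ptr=Q(73,243,.177);print("ptr",ptr)
# hub & wheel teeth
zt=.2141-.0212+.046;E=[Q(202,465,zt),Q(501,465,zt),Q(352,330,zt),Q(352,599,zt)];hc=np.mean(E,0);print("hub",hc)
zz=zt-.024
for q in((318,477),(404,467)): d=Q(*q,zz)-hc;print(np.hypot(*d),np.degrees(np.arctan2(d[1],d[0]))%60)
# spindle teeth top faces visible at z=.194, nose top
print("nose",Q(351,390,.205))
for q in((340,428),(411,406),(293,383)): d=Q(*q,.194)-Q(351,390,.205);print(np.hypot(*d),np.degrees(np.arctan2(d[1],d[0]))%60)
E
```

```text
fit c [0.52025747 0.16653194] r 0.044770923283886044
[0.0447 0.0448 0.0448 0.0447 0.0447 0.0448 0.0447 0.045  0.0447] [0.3 0.4 0.4 0.4 0.6 0.3 0.6 0.8 0.6] mean phase 0.4834148618060686
[0.0446 0.0447 0.0446 0.0445 0.0444 0.0445 0.0445 0.0447 0.0445] [0.6 0.7 0.6 0.6 0.6 0.3 0.5 0.6 0.3] mean phase 0.5288025356234479
ptr [0.46625579 0.18444879]
hub [0.51982328 0.16792433]
0.01486195103891832 7.631327612294058
0.014799167194157666 6.339802456001728
nose [0.51972837 0.16576183]
0.012371187671544331 20.486305243575046
0.013535468579854116 24.73097243575709
0.01109849489386578 16.91090486228569
```

The dial hasn't turned, and the camera puts the hub about 1.4 mm too far in +y, so my earlier feel test was probably stopped by friction on the tooth tops. I'll repeat it clear of the tops, reading z as I go.

```bash
python3 - <<'E'
from rock import *
R=down(y2); z=.2160; c=np.array([.5203,.1664])
ctrl.movel([*c,.2185],rotation=R,feed=.03); ctrl.sleep(.1); print(ctrl.read_position().round(5),(ctrl.read_force()-f0).round(1))
for ax in(1,0,1):
    r=[]
    for sg in(1,-1):
        ctrl.movel([*c,z],rotation=R,feed=.03); ctrl.sleep(.1); fa=ctrl.read_force(); pa=ctrl.read_position()
        t=c.copy(); t[ax]+=sg*.004
        h=ctrl.movel([*t,z],feed=.01,f_stop=6); p=ctrl.read_position(); r.append(p[ax])
        print(ax,sg,h,pa.round(4),(fa-f0).round(1),p.round(5),(ctrl.read_force()-fa).round(1),ctrl.read_ft_torque().round(2))
    c[ax]=np.mean(r)
print(c,ctrl.read_time())
E
```

```text
[0.51954 0.16617 0.21738] [-1.2 -0.7  0.8]
1 1 False [0.5201 0.1663 0.2157] [-0.3 -1.3  0.7] [0.5203  0.16966 0.21602] [-0.1 -3.  -0.8] [-0.75  0.06  0.03]
1 -1 True [0.5203 0.1668 0.216 ] [-1.2 -1.1 -0.4] [0.52015 0.16572 0.21522] [2.1 1.6 2. ] [ 0.44 -0.3  -0.01]
0 1 False [0.5198 0.1674 0.2154] [-0.2 -1.1  0.2] [0.52243 0.16753 0.21563] [-6.3  0.4  1.4] [-0.09  1.26 -0.03]
0 -1 False [0.5212 0.1677 0.2162] [-1.  -1.3 -0.3] [0.51832 0.16773 0.21623] [ 5.3 -0.4 -2.1] [-0.04 -1.06  0.02]
1 1 False [0.5197 0.1677 0.2158] [-0.3 -2.1  0.7] [0.52012 0.16993 0.21589] [ 0.4 -4.1  0.3] [-1.18  0.1   0.02]
1 -1 False [0.5204 0.1682 0.2161] [-0.4 -2.  -0.2] [0.52033 0.16526 0.21597] [-0.4  5.8 -0.4] [1.07 0.09 0.03]
[0.52037799 0.16759417] 37.4
```

My mistake: wheel teeth mesh in the gaps, so the phase must differ by 30°. The felt centre (.5204, .1676) is sound, so I'll turn 30° and rock there.

```bash
cat > fin.py <<'E'
from rock import *
c=np.array([.5204,.1676])
E
python3 - <<'E'
from fin import *
ctrl.movel([*c,.2175],rotation=down(y2+np.radians(30)),feed=.03); ctrl.sleep(.1)
r=rock([30,32,28,33.5,26.5],c); print("MESH",r)
if r is not None:
    yy=y2+np.radians(r)
    h=ctrl.movel([*c,.1972],feed=.03,f_stop=15)
    print(h,ctrl.read_position(),(ctrl.read_force()-f0).round(1),ctrl.read_ft_torque().round(2),ctrl.read_time())
E
```

```text
30 False [0.5203 0.1676 0.2073] [-0.8 -1.7  1.2] [-0.063  0.057 -0.01 ] 38.98
MESH 30
True [0.5205087  0.16760073 0.19815521] [-0.8 -1.6  9.1] [-0.06  0.07 -0.02] 39.35
```

It's home: the stop came 16 mm below the tooth-top rest height. Now I'll turn clockwise most of the way and read the dial's tick phase.

```bash
cat >> fin.py <<'E'
ym=y2+np.radians(30); C=np.array([.5203,.1667])
def tick(f):  # dial phase mod 15 deg from white tick blobs
    im=f["image"]; hsv=cv2.cvtColor(im,cv2.COLOR_RGB2HSV); m=((hsv[:,:,2]>130)&(hsv[:,:,1]<45)).astype(np.uint8)
    n,_,st,ce=cv2.connectedComponentsWithStats(m); a=[]
    for i in range(1,n):
        if 3<=st[i,4]<=60:
            d=plane(f,ce[i],.168)[:2]-C
            if .0425<np.hypot(*d)<.0468: a.append(np.degrees(np.arctan2(d[1],d[0])))
    a=np.array(a); return len(a),np.degrees(np.angle(np.exp(24j*np.radians(a)).mean()))/24%15
E
python3 - <<'E'
from fin import *
import pickle
print("check",tick(pickle.load(open("mill.pkl","rb"))),tick(pickle.load(open("now.pkl","rb"))))
ctrl.goto([*c,.1982],down(ym-np.radians(30))); print(ctrl.read_ft_torque().round(3),ctrl.read_position().round(4))
ctrl.goto([*c,.1982],down(ym-np.radians(61))); ctrl.sleep(.3)
f=ctrl.grab_frame("wrist"); print(tick(f),ctrl.read_ft_torque().round(3),(ctrl.read_force()-f0).round(1),ctrl.read_position().round(4),ctrl.read_gripper_width(),ctrl.read_time()); save(f,"turn")
E
```

```text
check (23, np.float64(0.5301393451972276)) (11, np.float64(0.542062323177987))
[-0.125  0.069  0.079] [0.5205 0.1676 0.1982]
(12, np.float64(5.0542752226578935)) [-0.335 -0.713  0.101] [ 3.1 -3.8  1.8] [0.5212 0.1674 0.1982] 0.04369397601010043 40.85
```

```bash
python3 - <<'E'
from fin import *
cmd=69.3
for k in range(3):
    ctrl.goto([*c,.1982],down(ym-np.radians(cmd))); ctrl.sleep(.3)
    f=ctrl.grab_frame("wrist"); n,t=tick(f); print(cmd,n,t,ctrl.read_ft_torque().round(3),ctrl.read_position().round(4),ctrl.read_time())
    e=t-11.75; e=(7.5-e)%15-7.5   # need further clockwise (phase falls) by t-11.75
    e=(t-11.75+7.5)%15-7.5; print("still cw",e)
    if e<.7: break
    cmd+=e
save(f,"turn2",4,(230,130,420,280))
E
```

```text
69.3 12 11.177052003360552 [-0.514 -0.867  0.058] [0.5211 0.1673 0.1982] 41.4667
still cw -0.5729479966394475
```

View pics/turn2.png

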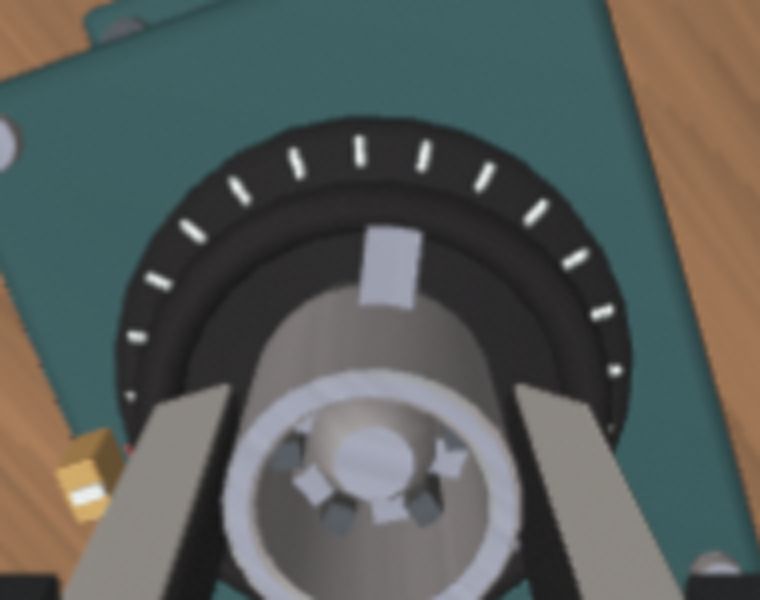

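The picture shows the wheel meshed in the gaps and the red mark just visible at (130,448), next to the pointer block at (90,475). Next I'll press lightly, release, rise straight up and check from above.

```bash
python3 - <<'E'
from fin import *
import pickle
p=ctrl.read_position()
h=ctrl.movel([*c,.1960],feed=.02,f_stop=10); print(h,ctrl.read_position().round(4),(ctrl.read_force()-f0).round(1))
ctrl.release(); print((ctrl.read_force()-f0).round(1))
q=ctrl.read_position(); ctrl.movel([q[0],q[1],.29],feed=.12)
yaw=1.9; ctrl.goto([.5203-.078*np.cos(yaw),.1667-.078*np.sin(yaw),.29],down(yaw)); ctrl.sleep(.3)
f=ctrl.grab_frame("wrist"); pickle.dump(f,open("end.pkl","wb")); u=proj(f,[.5203,.1667,.2])[0].astype(int)
save(f,"end",6,(u[0]-65,u[1]-45,u[0]+65,u[1]+50)); print(u,tick(f),ctrl.read_time())
im=f["image"].astype(int); m=((im[:,:,0]>120)&(im[:,:,1]<.6*im[:,:,0])&(im[:,:,2]<.6*im[:,:,0])).astype(np.uint8)
ys,xs=np.nonzero(m)
P=np.array([plane(f,(x,y),.168)[:2] for x,y in zip(xs,ys)])-C; r=np.hypot(*P.T);k=(r>.042)&(r<.05)
print(k.sum(),np.degrees(np.arctan2(P[k,1],P[k,0])).mean())
E
```

```text
True [0.5212 0.1674 0.1982] [-0.  -1.3  8.2]
[-0.3 -1.5  5.2]
[322 118] (13, np.float64(11.131731808228531)) 44.9
8 160.71311772283372
```

View pics/end.png

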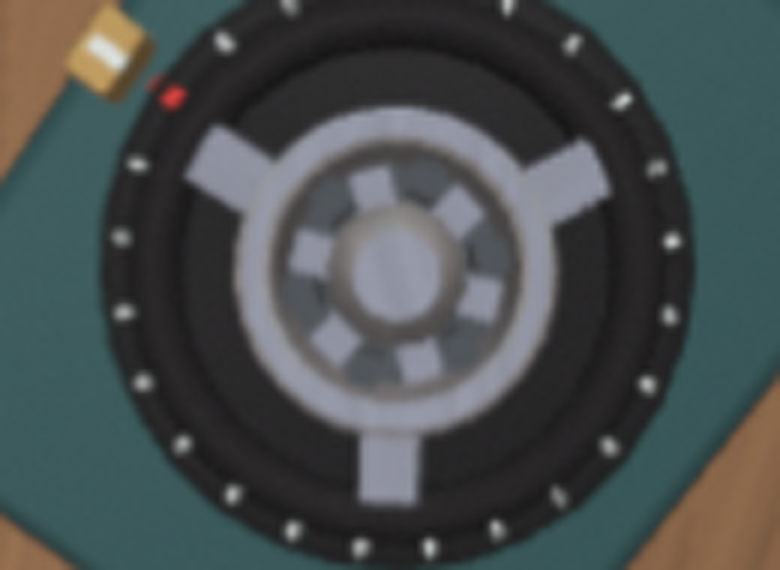

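The final picture shows the wheel fully meshed and level, and the gripper is clear. The red mark at (173,96) is in line with the pointer at (107,48), 161.0° against 161.7°. I'm handing the job in.

```bash
python3 -c "
from station import ctrl
print(ctrl.job_done())"
```

```text
the job is handed in; nothing more can be done
None
```

The hand wheel is meshed and fully home on the collar, the red zero mark is within about 1° of the brass pointer, the gripper is clear, and the job was handed in at about 45 s of the 64 s allowed.

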